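# Put the binder clips away and snap the clip box shut

## Robot

A 6-joint arm with a two-finger parallel gripper is mounted at the origin on the work surface; the furniture and walls round the work are solid. World frame = base frame: x ahead of the robot, y to its left, z up, the work surface at z = 0. Lengths are in mm, angles in rad, forces in N, time in s.
With the tool pointing down it reaches from about 275 to 1000 mm from the base axis. Payload 8.4 kg.
Tool frame: the origin (TCP) lies on the mounting face of the last link; the fingertips stand 173 mm ahead of it and the grasp point (between the pads) lies 155 mm ahead of it; z points along the fingers, y is the line along which they close (so a half turn about z gives the same grasp; the last joint's range is limited). The gripper opens to 85 mm and grips with 20 to 120 N. Pads are 22 mm wide; open, the fingers measure 114 mm over their backs; the gripper's body (76 mm by 85 mm) begins 54 mm behind the grasp point. The pads swing forward as they close: fully open they stand 13 mm farther back than shut.
Start: joints at [-1.211, 0.353, 1.633, -0, 1.155, -0.002], TCP at [221.223, -584.542, 404.681] pointing down, gripper open.
Joint ranges: [-2.63, 2.63], [-0.92, 2.1], [0.06, 2.66], [-1.3, 4.44], [0, 2.69], [-3.02, 3.02]. Speed limits (rad/s): [2.22, 2.22, 2.79, 3.14, 3.14, 3.14].

## Interface

Orientations are given as [roll, pitch, yaw] about the fixed x, y, z axes, in that order (R = Rz(yaw) Ry(pitch) Rx(roll)).
In Python, from rig import r gives the robot as it stands.
- The arm moves only by the tool apply_moves, never from a script. Its argument "deltas" is a list of rows, each an object with "claw": the gripper command: -1 is fully open, 1 is shut, values between are in proportion; "delta_pos": the shift along the tool's x, y, z in cm, a list of three; "yaw": the turn about the tool's z in rad. In form: [{"claw": claw, "delta_pos": [tx, ty, tz], "yaw": yaw}, ...]. A call has 1 to 8 rows; each row shifts and turns the commanded pose from where the row before left it, along the tool's axes as they then stand; what a row does not reach is not made up. A row lasts 1/8 s, in which the tool goes at most 62.5 mm and 10.7 degrees, less where a joint would pass 70% of its speed; a pose out of reach is approached as far as the arm can. A call with a gripper value outside its range is refused whole. The fingers move at their own pace and stop on an object; "grip_force" is the grip in N (left out, the last holds). Time passes only in rows, so rows that do not move let the fingers close. It gives the time, the measured TCP pose, the force, the opening and the grip force at its end, in the units of the state.
- r.sense(): the state, without advancing time (a new reading comes with each control period).
- r.grab_frame(name): name is "side" or "top" or "wrist"; returns a dict with "img" (420x560x3 uint8, blue, green, red), "z_map" (420x560 float32, mm along the optical axis (not along the pixel's ray), 0 where there is no reading), "fx", "fy", "cx", "cy" (pixels), "eye" and "rotation" of the camera in the world; the wrist camera has in their place "T_tool_cam" (4x4, takes a point from camera to tool coordinates, whose origin is the TCP and whose axes are the flange's). Camera axes: x right, y up, looking along -z (the intrinsics and any distortion apply to the point x, -y, -z); pixel columns grow to the right and rows downward; lengths in mm; the calibration is good to about 2 mm. A picture is of the moment at which its call begins: read the wrist's pose just before it.
- r.sign_off(): hands the job in; it is judged then, once.
The state is a dict: "clock": time; "qpos": joint angles; "qvel": joint speeds; "joint_efforts": joint torques, N m; "eef_pos": TCP position; "tcp_rot": TCP orientation; "contact_force": force on the tool from outside, world axes, zero at the start; "wrist_torque": the same for the moment, N m; "opening": opening from 0.0 (shut) to 1.0 (fully open); "grasp_force": force on a finger pad.
Only numpy, scipy, OpenCV 4.12 (cv2) and the standard library are available. Lean on these libraries where they do the work, as an engineer would, in place of code of your own. Each camera call takes 0.05 s, during which the arm holds its last target. There are 200 camera calls.

## Task

Put both binder clips into the open grey clip box, then set the blue lid on the box and press it straight down until it snaps home at both ends and lies flush on the rim all round. Finish holding it there: still keep pressing the lid down firmly (about 10 N) when you stop, do not let go. Leave the mug, the glue stick and the stapler where they are.

Things in the scene. Friction and masses are not known exactly. Their poses are not given: they have to be found in the camera images.
- clip_box: open grey box stuck to the desk (cannot move), outside 108 mm along its x, 82 mm along its y, 55 mm high, walls and floor 4 mm thick, so 100 x 74 mm inside; origin at the centre of its underside, z up. Its x axis is within 0.4 rad of the world's. In the middle of each short (x) end a notch holds a blue sprung catch whose round nose, 18 mm long, stands 1.5 mm into the mouth 8 mm below the rim
- box_mouth (a point): centre of the box's open top, at rim height, axes as the box. The lid's skirt enters it with 1 to 3 mm play a side. Just laid on, the lid stops on the catches about 14 mm too high (lid origin 49 mm over the box's origin). Pushing straight down takes 10 to 15 N, then the resistance suddenly drops, the catches snap over the lid's ridges and the plate lands on the rim (lid origin 35 mm over the box's)
- lid: loose blue lid, about 80 g, standing on its 20 mm deep skirt, handle up; origin at the centre of the skirt's lower edge, z up; plate 108 (x) x 82 (y) mm, from z = 20 to 24 mm in its frame. At each short (x) end a tongue with a round ridge has to pass the box's catch. It fits when its x axis is parallel to the box's; a half turn fits as well. At the start its x axis is within 0.5 rad of the world's
- lid_handle (a point): centre of the white bar handle on top of the lid (37 mm above the lid's origin): 50 mm along the lid's x, 16 mm wide along its y, 26 mm high, top 50 mm and foot 24 mm above the lid's origin; pinch it across the lid's y
- clip_a: loose black binder clip, 15 g, standing on its spine as found: solid body 22 mm along its x, 32 mm along its y, 16 mm high (wire loops, not solid to the touch, rise to 34 mm); origin at the centre of its underside; pinch it across its x near the desk. May be turned up to 0.6 rad
- clip_b: a second binder clip, the same in every way
- mug: loose white mug with a handle, 92 mm across, 95 mm high, beyond the work; origin near its centre, at the bottom; to be left alone (moving it 30 mm fails)
- glue_stick: loose upright glue stick, 28 mm across, 94 mm high, beyond the work; origin at the centre of its foot; to be left alone (moving it 30 mm fails)
- stapler: loose red and black stapler, 150 x 34 x 42 mm, beyond the work; origin at the centre of its underside; to be left alone (moving it 30 mm fails)
- monitor_post (a point): the foot, about 0.1 m across, of a fixed black monitor post at the right front of the robot, about 0.5 m tall, with an arm to the monitor behind it, whose nearest edge is about 0.3 m ahead of the foot and 0.1 m to the left. The robot may start on the far (right) side of the post: draw back towards the base before swinging to the work, not through the post

How it is judged:
By the outcome, as a careful person would: the job done as asked, in the order asked, and still so for the second after the job is handed in, while the arm keeps its last pose, push and grip.
It also fails if it takes over 72 s, if anything falls off the work surface, if the arm or the gripper's body presses on something with over 40 N, if the wrist force passes 120 N, or if a joint passes its speed limit or range.

## Working session

There is one attempt and no reset: what is moved stays moved. The work goes in short steps, Python scripts to look and compute and a tool call to move; the robot and the scene stay as the last step left them, time stands still between calls to the robot, and variables do not carry over. Pictures are saved under pics/ and viewed, at most 10 in all, crops included, and the job is handed in when it is done.

Besides the shell and the picture viewer there is one more tool, called after ">>>" as a command line: name --argument value ..., lists and objects as JSON in quotes. apply_moves: Moves the arm, as the interface text tells. Its arguments: {"type":"object","properties":{"deltas":{"type":"array"},"grip_force":{"type":"number"}},"required":["deltas"]}

```bash
mkdir -p pics; ls; cat > h.py <<'E'
import numpy as np, cv2
from rig import r
from scipy.spatial.transform import Rotation as R
def pts(f,s=None):
    """world points per pixel (420x560x3) from the depth map"""
    v,u=np.mgrid[0:420,0:560]; z=f["z_map"]
    P=np.stack([(u-f["cx"])/f["fx"]*z,-(v-f["cy"])/f["fy"]*z,-z],-1)
    if "eye" in f: return P@np.array(f["rotation"]).T+np.array(f["eye"])
    T=np.array(f["T_tool_cam"]); P=P@T[:3,:3].T+T[:3,3]
    return P@R.from_euler("xyz",s["tcp_rot"]).as_matrix().T+np.array(s["eef_pos"])
E
python3 - <<'E'
from h import *
s=r.sense(); print(s)
for n in("top","side"):
    f=r.grab_frame(n); cv2.imwrite(f"pics/{n}0.png",f["img"]); np.savez(f"{n}0.npz",**f)
    print(n,{k:v for k,v in f.items() if k not in("img","z_map")}, (f["z_map"]>0).mean())
E
```

```text
pics
{'clock': 0.0, 'qpos': array([-1.21137635e+00,  3.53661692e-01,  1.63411157e+00,  4.17130656e-05,
        1.15523246e+00, -2.38954163e-03]), 'qvel': array([-0.00045463,  0.00035195, -0.00124434, -0.0011422 , -0.00040613,
        0.00017948]), 'joint_efforts': array([-1.13382572e-03, -6.05248690e+01, -3.42065763e+01, -1.96760498e-04,
        9.27662681e-03,  7.46034999e-06]), 'eef_pos': array([ 221.16085863, -584.31655202,  403.96271607]), 'tcp_rot': array([-3.14017968e+00, -4.15154626e-05,  3.61792621e-01]), 'contact_force': array([-0.06538426, -0.90052081,  0.67895776]), 'wrist_torque': array([ 0.04344029, -0.00425896, -0.0252059 ]), 'grasp_force': 0.0, 'opening': 0.9977907153759586}
top {'fx': 386.2703157957817, 'fy': 386.2703157957817, 'cx': 277.23439364801516, 'cy': 206.27706508690045, 'eye': array([ 339.14863321,   19.48314589, 1097.69836967]), 'rotation': array([ 0.196335  ,  0.01521409, -1.54769674])} 0.9960416666666667
side {'fx': 380.09568296281276, 'fy': 380.09568296281276, 'cx': 282.7878093409863, 'cy': 213.8075084736725, 'eye': array([ 417.17214127, -527.25787493,  777.25711022]), 'rotation': array([ 0.68838729, -0.00764398, -0.24809666])} 0.9958375850340137
```

```bash
sed -i 's/np.array(f\["rotation"\]).T/R.from_euler("xyz",f["rotation"]).as_matrix().T/' h.py
python3 - <<'E'
from h import *
fs={n:dict(np.load(f"{n}0.npz")) for n in("top","side")}
for n,f in fs.items():
    P=pts(f); hsv=cv2.cvtColor(f["img"],cv2.COLOR_BGR2HSV); z=P[...,2]
    print(n,"desk z",np.median(z[np.abs(z)<25]))
    for nm,m in {"blue":(hsv[...,0]>95)&(hsv[...,0]<130)&(hsv[...,1]>100),"dark":(hsv[...,2]<60)&(z<60)&(z>4),"tall":(z>15)&(z<70)}.items():
        k,lab,st,c=cv2.connectedComponentsWithStats(m.astype(np.uint8))
        for i in range(1,k):
            if st[i,4]>40:
                q=P[lab==i]; print(nm,c[i].round(),st[i,4],np.median(q,0).round(),np.percentile(q,2,0).round(),np.percentile(q,98,0).round())
E
```

```text
top desk z 3.486188105948713
blue [98. 21.] 5059 [1340.  763. -246.] [1237.  571. -286.] [1432. 1012. -237.]
blue [474.  20.] 4877 [1360. -694. -244.] [1277. -930. -291.] [1446. -502. -236.]
blue [539.  78.] 62 [ 967. -746.   10.] [ 923. -751.    4.] [1015. -742.   14.]
blue [319. 109.] 1965 [861. -93.   5.] [ 689. -154.    1.] [935.  56. 279.]
blue [ 87. 163.] 206 [625. 520. 173.] [612. 498.  12.] [673. 635. 183.]
blue [553. 187.] 81 [ 625. -748.   10.] [ 583. -762.    5.] [ 665. -598.  217.]
blue [496. 181.] 109 [ 596. -505.  159.] [ 554. -524.  149.] [ 612. -401.  319.]
blue [200. 204.] 962 [555. 261.  23.] [500. 213.   3.] [613. 314.  28.]
blue [265. 200.] 46 [565.  75.  51.] [559.  61.   1.] [583.  89.  58.]
blue [256. 237.] 43 [461.  96.  52.] [456.  82.  25.] [467. 114.  57.]
blue [ 76. 293.] 265 [306. 501. 183.] [280. 487.  15.] [329. 584. 191.]
dark [309. 113.] 570 [830. -46.  37.] [787. -74.  19.] [880. -17.  43.]
dark [174. 114.] 143 [818. 348.  36.] [812. 331.  14.] [842. 381.  58.]
dark [278. 125.] 143 [791.  44.  40.] [782.   3.  20.] [812.  83.  56.]
dark [221. 155.] 9
[... 4031 characters left out ...]
569. 135.  57.]
tall [343. 206.] 330 [726.  46.  44.] [696.  22.  31.] [747.  53.  69.]
tall [333. 223.] 307 [685.  -6.  42.] [648. -28.  17.] [708.  40.  68.]
tall [ 53. 298.] 2160 [ 54. -62.  40.] [ -49. -109.   15.] [96. 54. 68.]
tall [344. 258.] 74 [ 675. -100.   34.] [ 673. -107.   16.] [684. -90.  67.]
tall [261. 283.] 51 [ 480. -108.   17.] [ 470. -119.   15.] [491. -94.  34.]
tall [ 74. 312.] 77 [ 80. -78.  17.] [ 70. -88.  15.] [ 89. -63.  20.]
tall [144. 343.] 197 [ 224. -187.   25.] [ 208. -200.   16.] [ 238. -170.   31.]
tall [226. 358.] 539 [ 379. -261.   37.] [ 347. -274.   16.] [ 403. -233.   67.]
tall [330. 397.] 145 [ 548. -377.   48.] [ 516. -401.   32.] [ 580. -353.   69.]
```

View pics/top0.png

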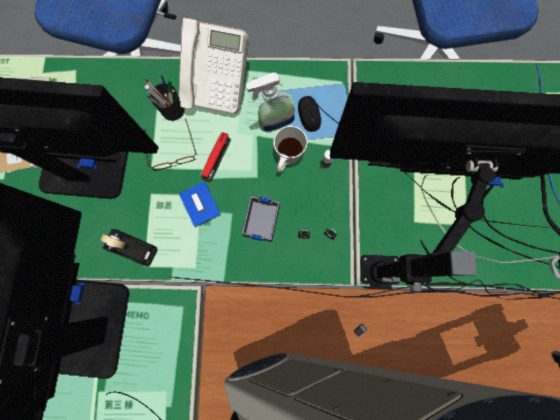

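View pics/side0.png

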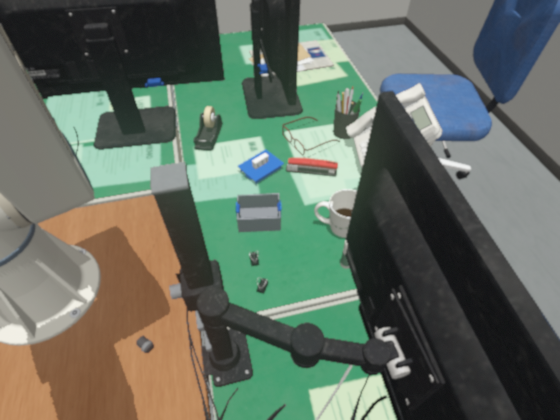

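Top view: box near px (262,219), lid (200,204), clips (303,234) and (331,233), post foot (378,268). The side view agrees. I'll draw back towards the base first, then swing.

>>> apply_moves --deltas '[{"claw":-1,"delta_pos":[0,-5.3,0],"yaw":0},{"claw":-1,"delta_pos":[0,-5.3,0],"yaw":0},{"claw":-1,"delta_pos":[0,-5.3,0],"yaw":0},{"claw":-1,"delta_pos":[0,-5.3,0],"yaw":0},{"claw":-1,"delta_pos":[0,-5.3,0],"yaw":0},{"claw":-1,"delta_pos":[0,-5.3,0],"yaw":0}]'

```text
clock: 0.85
eef_pos: [108.0, -285.4, 404.3]
tcp_rot: [-3.141, -0.0, 0.362]
contact_force: [1.0, 0.2, 0.5]
opening: 0.998
grasp_force: 0.0
```

>>> apply_moves --deltas '[{"claw":-1,"delta_pos":[5.2,-0.4,0],"yaw":-0.17},{"claw":-1,"delta_pos":[5.2,-0.4,0],"yaw":-0.17},{"claw":-1,"delta_pos":[5.2,-0.4,0],"yaw":-0.17},{"claw":-1,"delta_pos":[5.2,-0.4,0],"yaw":-0.17},{"claw":-1,"delta_pos":[5.2,-0.4,0],"yaw":-0.17},{"claw":-1,"delta_pos":[5.2,-0.4,0],"yaw":-0.17},{"claw":-1,"delta_pos":[5.2,-0.4,0],"yaw":-0.17}]'

```text
clock: 1.72
eef_pos: [309.7, -5.6, 404.8]
tcp_rot: [3.141, 0.0, 1.557]
contact_force: [0.2, -0.7, 0.1]
opening: 1.002
grasp_force: 0.0
```

>>> apply_moves --deltas '[{"claw":-1,"delta_pos":[1.5,5,-1],"yaw":0},{"claw":-1,"delta_pos":[1.5,5,-1],"yaw":0},{"claw":-1,"delta_pos":[0,0,0],"yaw":0},{"claw":-1,"delta_pos":[0,0,0],"yaw":0}]'

```text
clock: 2.22
eef_pos: [409.3, 20.7, 424.0]
tcp_rot: [-3.14, 0.0, 1.552]
contact_force: [-1.4, -0.6, -0.4]
opening: 0.996
grasp_force: 0.0
```

```bash
python3 - <<'E'
from h import *
s=r.sense(); f=r.grab_frame("wrist"); cv2.imwrite("pics/w1.png",f["img"]); np.savez("w1.npz",**f,eef_pos=s["eef_pos"],tcp_rot=s["tcp_rot"])
print(s["eef_pos"],s["tcp_rot"],np.array(f["T_tool_cam"]).round(3),f["fx"],f["cx"],f["cy"])
P=pts(f,s);z=P[...,2];print("desk",np.median(z[abs(z)<25]))
hsv=cv2.cvtColor(f["img"],cv2.COLOR_BGR2HSV)
for nm,m in {"blue":(hsv[...,0]>95)&(hsv[...,0]<130)&(hsv[...,1]>100),"tall":(z>10)&(z<70)}.items():
        k,lab,st,c=cv2.connectedComponentsWithStats(m.astype(np.uint8))
        for i in range(1,k):
            if st[i,4]>80:
                q=P[lab==i]; print(nm,c[i].round(),st[i,4],np.median(q,0).round(),np.percentile(q,2,0).round(),np.percentile(q,98,0).round())
E
```

```text
[409.25965855  20.72865214 424.01380637] [-3.13956907e+00  2.08121476e-04  1.55210981e+00] [[ 0.0000e+00  9.6200e-01  2.7200e-01  6.8670e+01]
 [ 1.0000e+00 -1.0000e-03  1.0000e-03 -4.1700e-01]
 [ 1.0000e-03  2.7200e-01 -9.6200e-01  3.1092e+01]
 [ 0.0000e+00  0.0000e+00  0.0000e+00  1.0000e+00]] 292.0351963270397 278.58378060813436 208.89891536301417
desk 2.759451696519534
blue [390.   5.] 294 [533. 216.  23.] [520. 207.   1.] [555. 223.  26.]
blue [325. 117.] 255 [460.  98.  51.] [456.  85.  31.] [467. 112.  56.]
blue [416. 134.] 321 [564.  78.  51.] [559.  64.   2.] [594.  92.  56.]
tall [390.   5.] 264 [532. 216.  23.] [521. 208.  21.] [550. 220.  25.]
tall [378. 121.] 3220 [538.  94.  48.] [455.  44.  12.] [570. 135.  56.]
tall [ 29. 206.] 8522 [83. -5. 15.] [  14. -111.   11.] [118.  91.  65.]
tall [507. 181.] 1699 [682.  21.  49.] [646. -18.  12.] [710.  53.  69.]
tall [548. 200.] 1290 [742.  -7.  34.] [721. -28.  31.] [756.  33.  67.]
tall [330. 218.] 219 [476. -31.  15.] [466. -47.  11.] [486. -17.  33.]
tall [486. 264.] 753 [675. -87.  43.] [ 672. -103.   12.] [690. -81.  69.]
tall [331. 268.] 200 [ 479. -105.   15.] [ 469. -119.   10.] [490. -92.  33.]
tall [264. 331.] 1320 [ 383. -213.   12.] [ 334. -234.   10.] [ 419. -191.   28.]
```

View pics/w1.png

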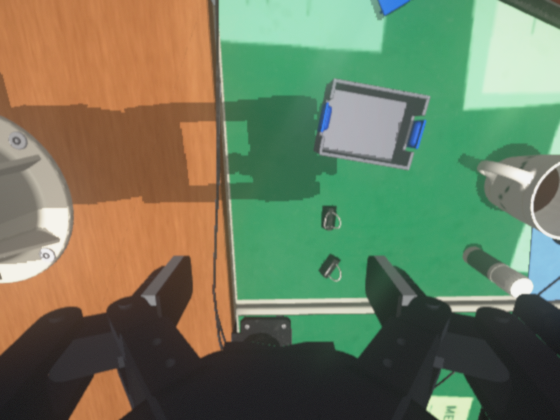

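The wrist view shows the box at px (375,123), clips at (330,218) and (331,268), and the fingers at the lower edge. Next are their outlines and yaws.

```bash
cat >> h.py <<'E'
def rect(Q):
    """centre, long side, short side, yaw of long axis (rad, +-pi/2) of world xy points"""
    (c,(w,h),a)=cv2.minAreaRect(np.float32(Q[:,:2])); a=np.radians(a)
    if w<h: w,h,a=h,w,a+np.pi/2
    return np.round(c,1),round(w,1),round(h,1),round((a+np.pi/2)%np.pi-np.pi/2,3)
def fit(P,mask,c,rad,zlo,zhi):
    z=P[...,2]; m=mask&(z>zlo)&(z<zhi)&(np.hypot(P[...,0]-c[0],P[...,1]-c[1])<rad)
    return rect(P[m]),P[m].mean(0).round(1),int(m.sum())
E
python3 - <<'E'
from h import *
f=dict(np.load("w1.npz")); P=pts(f,f); g=f["img"].max(-1); ok=g<256
for off in(0,):
    print("box",fit(P,ok,(513,88),75,48,62)); 
    hsv=cv2.cvtColor(f["img"],cv2.COLOR_BGR2HSV)
    for c in((476,-34),(480,-108)):
        for zl,zh in((6,22),(12,22),(22,40)): print("clip",fit(P,ok,c,28,zl,zh),fit(P,g<70,c,28,zl,zh))
for n in("top","side"):
    f=dict(np.load(n+"0.npz")); P=pts(f); hsv=cv2.cvtColor(f["img"],cv2.COLOR_BGR2HSV)
    b=(hsv[...,0]>95)&(hsv[...,0]<130)&(hsv[...,1]>100)
    print(n,"box",fit(P,P[...,2]<1e3,(513,88),75,48,62)); print("lid",fit(P,P[...,2]<1e3,(557,262),75,19,32),"handle",fit(P,~b,(557,262),60,40,62))
    w=(hsv[...,2]>140)&(hsv[...,1]<80); print("  catches lid white",fit(P,w,(557,262),40,30,62))
E
```

```text
box ((array([513.2,  89. ]), 113.8, 82.1, np.float64(-0.184)), array([516.4,  91.6,  53.1]), 1614)
clip ((array([475.7, -31.9]), 31.7, 15.7, np.float64(1.507)), array([475.2, -30.4,  12.7]), 242) ((array([469.6, -23.7]), 17.4, 4.3, np.float64(1.167)), array([470. , -22.8,   8.5]), 20)
clip ((array([476.7, -31.8]), 31.2, 11.8, np.float64(1.539)), array([475.8, -31.3,  14.7]), 161) ((array([474.9, -16.5]), 0.0, 0.0, np.float64(0.0)), array([474.9, -16.5,  12.4]), 1)
clip ((array([476. , -32.1]), 21.0, 18.3, np.float64(-0.008)), array([476.7, -30.9,  29.7]), 40) ((array([0., 0.]), 0.0, 0.0, np.float64(0.0)), array([nan, nan, nan]), 0)
clip ((array([ 479.1, -106.1]), 32.4, 16.5, np.float64(0.954)), array([ 478.1, -104.4,   12.3]), 222) ((array([ 474.9, -101.6]), 28.3, 5.2, np.float64(0.905)), array([ 474.4, -102.5,    8.5]), 54)
clip ((array([ 479.7, -106.8]), 31.5, 11.4, np.float64(1.015)), array([ 479.1, -106.1,   14.8]), 130) ((array([ 471.8, -108.7]), 0.0, 0.0, np.float64(0.0)), array([ 471.8, -108.7,   12.7]), 1)
clip ((array([ 480.3, -106. ]), 22.3, 18.7, np.float64(-0.729)), array
[... 349 characters left out ...]
np.float64(0.487)), array([555.2, 262.5,  48.8]), 103)
  catches lid white ((array([555.9, 263.2]), 48.3, 15.6, np.float64(0.487)), array([556.2, 263. ,  48.9]), 100)
side box ((array([514.6,  87.9]), 111.2, 85.1, np.float64(-0.21)), array([514.5,  87. ,  53.1]), 342)
lid ((array([557.2, 268.4]), 110.6, 85.0, np.float64(0.489)), array([555. , 261. ,  24.6]), 625) handle ((array([556.7, 267.4]), 49.9, 17.7, np.float64(0.525)), array([556. , 264.7,  48.2]), 101)
  catches lid white ((array([556.6, 267.3]), 50.3, 17.7, np.float64(0.525)), array([555.5, 263.3,  44.7]), 139)h.py:18: RuntimeWarning: Mean of empty slice.
  return rect(P[m]),P[m].mean(0).round(1),int(m.sum())
  ret = um.true_divide(
```

Box is at about (514, 87.5) with yaw −0.19. Clip a is at (476,−32), x-yaw about −0.05; clip b at (479.5,−106), x-yaw about −0.58. The lid is at (556,263), yaw about 0.49, and the sizes match. Now the grasp on clip a.

>>> apply_moves --deltas '[{"claw":-1,"delta_pos":[-1.3,1.7,4.6],"yaw":0.03},{"claw":-1,"delta_pos":[-1.3,1.7,4.6],"yaw":0},{"claw":-1,"delta_pos":[-1.3,1.7,4.6],"yaw":0},{"claw":-1,"delta_pos":[-1.3,1.7,4.6],"yaw":0},{"claw":-1,"delta_pos":[0,0,0],"yaw":0},{"claw":-1,"delta_pos":[0,0,0],"yaw":0}]'

```text
clock: 3.02
eef_pos: [475.0, -34.1, 241.7]
tcp_rot: [-3.141, -0.0, 1.521]
contact_force: [0.8, -0.0, -0.3]
opening: 0.997
grasp_force: 0.0
```

>>> apply_moves --deltas '[{"claw":-1,"delta_pos":[0.2,0.1,4.4],"yaw":0},{"claw":-1,"delta_pos":[0,0,2.0],"yaw":0},{"claw":-1,"delta_pos":[0,0,0],"yaw":0},{"claw":1,"delta_pos":[0,0,0],"yaw":0},{"claw":1,"delta_pos":[0,0,0],"yaw":0},{"claw":1,"delta_pos":[0,0,0],"yaw":0},{"claw":1,"delta_pos":[0,0,0],"yaw":0},{"claw":1,"delta_pos":[0,0,0],"yaw":0}]' --grip_force 30

```text
clock: 4.03
eef_pos: [477.0, -32.1, 177.1]
tcp_rot: [3.141, -0.0, 1.522]
contact_force: [-1.2, -0.1, 7.2]
opening: 0.185
grasp_force: 27.8
```

Clip a is gripped. Lifting and turning so that the pinch lies across the box's y.

>>> apply_moves --deltas '[{"claw":1,"delta_pos":[0,0,-4.7],"yaw":0.17},{"claw":1,"delta_pos":[0,0,-4.7],"yaw":0.17},{"claw":1,"delta_pos":[0,0,0],"yaw":0.17},{"claw":1,"delta_pos":[0,0,0],"yaw":0.17},{"claw":1,"delta_pos":[0,0,0],"yaw":0.17},{"claw":1,"delta_pos":[0,0,0],"yaw":0.17},{"claw":1,"delta_pos":[0,0,0],"yaw":0.17},{"claw":1,"delta_pos":[0,0,0],"yaw":0.17}]'

```text
clock: 5.03
eef_pos: [476.7, -32.1, 270.6]
tcp_rot: [-3.142, 0.0, 0.156]
contact_force: [0.6, 0.7, -0.6]
opening: 0.185
grasp_force: 26.4
```

>>> apply_moves --deltas '[{"claw":1,"delta_pos":[0,0,0],"yaw":0.17},{"claw":1,"delta_pos":[0,0,0],"yaw":0.18},{"claw":1,"delta_pos":[0,0,0],"yaw":0}]'

```text
clock: 5.4
eef_pos: [476.7, -32.1, 270.6]
tcp_rot: [3.142, 0.0, -0.187]
contact_force: [0.9, 0.6, 0.2]
opening: 0.185
grasp_force: 26.4
```

>>> apply_moves --deltas '[{"claw":1,"delta_pos":[1.1,-4.2,0],"yaw":0},{"claw":1,"delta_pos":[1.1,-4.1,0],"yaw":0},{"claw":1,"delta_pos":[1.0,-4.1,0],"yaw":0},{"claw":1,"delta_pos":[0,0,0],"yaw":0},{"claw":1,"delta_pos":[0,0,0],"yaw":0}]'

```text
clock: 6.02
eef_pos: [530.9, 83.5, 270.4]
tcp_rot: [3.141, 0.001, -0.185]
contact_force: [-0.7, -1.1, -0.2]
opening: 0.182
grasp_force: 26.5
```

```bash
python3 - <<'E'
from h import *
s=r.sense(); f=r.grab_frame("wrist"); cv2.imwrite("pics/w2.png",f["img"])
P=pts(f,s); print(s["eef_pos"],s["tcp_rot"],fit(P,P[...,2]<1e3,(513,88),72,50,61))
E
```

```text
[530.91000376  83.50451076 270.36013005] [ 3.14098558e+00  1.04445382e-03 -1.84993254e-01] ((array([514.4,  88. ]), 113.3, 82.4, np.float64(-0.179)), array([531.3,  85.4,  53.8]), 2738)
```

View pics/w2.png

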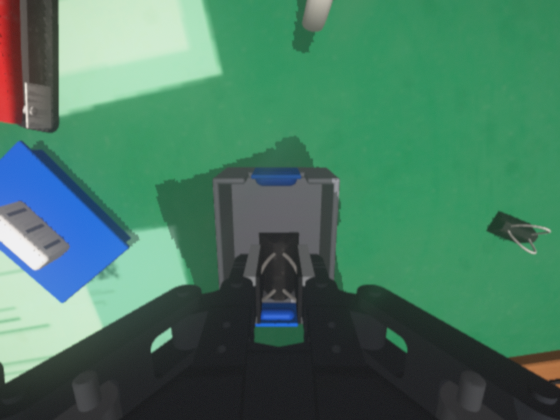

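Clip a is held at px (280,275), over the far part of the box, and centred across it (rim from column 215 to 338). Lowering and releasing with a partial opening.

>>> apply_moves --deltas '[{"claw":1,"delta_pos":[0,0,4.0],"yaw":0},{"claw":1,"delta_pos":[0,0,3.0],"yaw":0},{"claw":1,"delta_pos":[0,0,1.5],"yaw":0},{"claw":1,"delta_pos":[0,0,0],"yaw":0},{"claw":0.3,"delta_pos":[0,0,0],"yaw":0},{"claw":0.3,"delta_pos":[0,0,0],"yaw":0},{"claw":0.3,"delta_pos":[0,0,0],"yaw":0}]'

```text
clock: 6.95
eef_pos: [531.8, 83.9, 186.3]
tcp_rot: [-3.141, -0.001, -0.188]
contact_force: [1.1, 2.5, 3.3]
opening: 0.35
grasp_force: 2.0
```

>>> apply_moves --deltas '[{"claw":0.3,"delta_pos":[0,0,-3],"yaw":0},{"claw":0.3,"delta_pos":[0,0,-5.5],"yaw":0},{"claw":0,"delta_pos":[-0.4,4.9,0],"yaw":0},{"claw":-1,"delta_pos":[-0.4,4.9,0],"yaw":0},{"claw":-1,"delta_pos":[-0.4,4.9,0],"yaw":0},{"claw":-1,"delta_pos":[-0.4,4.9,0],"yaw":0},{"claw":-1,"delta_pos":[0,0,0],"yaw":-0.17},{"claw":-1,"delta_pos":[0,0,0],"yaw":-0.17}]'

```text
clock: 7.95
eef_pos: [478.6, -106.7, 270.8]
tcp_rot: [3.141, 0.0, 0.156]
contact_force: [-0.5, -0.3, -0.2]
opening: 1.002
grasp_force: 0.0
```

>>> apply_moves --deltas '[{"claw":-1,"delta_pos":[0,0,0],"yaw":-0.17},{"claw":-1,"delta_pos":[0,0,0],"yaw":-0.17},{"claw":-1,"delta_pos":[0,0,0],"yaw":-0.17},{"claw":-1,"delta_pos":[0,0,0],"yaw":-0.17},{"claw":-1,"delta_pos":[0,0,0],"yaw":-0.16},{"claw":-1,"delta_pos":[0,0,0],"yaw":0}]'

```text
clock: 8.7
eef_pos: [478.9, -105.9, 270.8]
tcp_rot: [-3.142, 0.0, 0.991]
contact_force: [0.5, -0.0, -0.3]
opening: 0.999
grasp_force: 0.0
```

```bash
python3 - <<'E'
from h import *
s=r.sense(); f=r.grab_frame("wrist"); cv2.imwrite("pics/w3.png",f["img"])
P=pts(f,s); print(s["eef_pos"],s["tcp_rot"],fit(P,P[...,2]<1e3,(480,-106),26,9,22))
E
```

```text
[ 478.85704213 -105.85399637  270.77084087] [-3.14157921e+00  2.47110090e-04  9.90880431e-01] ((array([ 479.7, -107.2]), 32.4, 13.2, np.float64(1.001)), array([ 480.3, -106.6,   14. ]), 583)
```

View pics/w3.png

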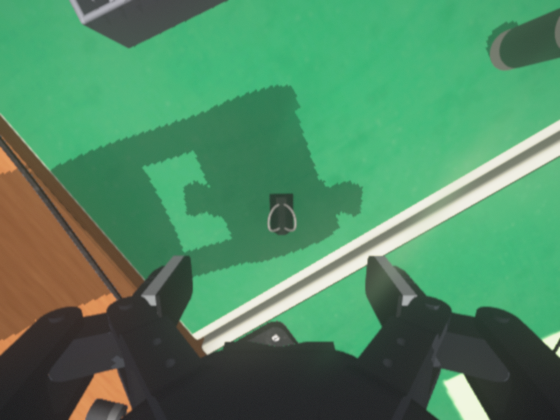

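Clip b is at px (282,210), aligned with the fingers and clear of the desk seam. I'll narrow the opening a little and descend.

>>> apply_moves --deltas '[{"claw":-0.3,"delta_pos":[-0.1,0.1,4],"yaw":0},{"claw":-0.3,"delta_pos":[0,0,3.4],"yaw":0},{"claw":-0.3,"delta_pos":[0,0,1.8],"yaw":0},{"claw":-0.3,"delta_pos":[0,0,0],"yaw":0},{"claw":1,"delta_pos":[0,0,0],"yaw":0},{"claw":1,"delta_pos":[0,0,0],"yaw":0},{"claw":1,"delta_pos":[0,0,0],"yaw":0},{"claw":1,"delta_pos":[0,0,0],"yaw":0}]'

```text
clock: 9.75
eef_pos: [479.8, -107.2, 179.5]
tcp_rot: [3.14, -0.001, 0.992]
contact_force: [-0.4, 0.7, 8.2]
opening: 0.157
grasp_force: 28.2
```

>>> apply_moves --deltas '[{"claw":1,"delta_pos":[0,0,-4.6],"yaw":0},{"claw":1,"delta_pos":[0,0,-4.6],"yaw":0.17},{"claw":1,"delta_pos":[0,0,0],"yaw":0.17},{"claw":1,"delta_pos":[0,0,0],"yaw":0.17},{"claw":1,"delta_pos":[0,0,0],"yaw":0.17},{"claw":1,"delta_pos":[0,0,0],"yaw":0.17},{"claw":1,"delta_pos":[0,0,0],"yaw":0.17},{"claw":1,"delta_pos":[0,0,0],"yaw":0.16}]'

```text
clock: 10.75
eef_pos: [479.2, -107.1, 270.9]
tcp_rot: [3.142, -0.0, -0.194]
contact_force: [-0.3, -0.8, 0.0]
opening: 0.156
grasp_force: 26.4
```

>>> apply_moves --deltas '[{"claw":1,"delta_pos":[-0.6,-5,0],"yaw":0},{"claw":1,"delta_pos":[-0.6,-5,0],"yaw":0},{"claw":1,"delta_pos":[-0.5,-4.9,0],"yaw":0},{"claw":1,"delta_pos":[-0.5,-4.9,0],"yaw":0},{"claw":1,"delta_pos":[0,0,0],"yaw":0},{"claw":1,"delta_pos":[0,0,0],"yaw":0}]'

```text
clock: 11.5
eef_pos: [494.5, 91.3, 270.7]
tcp_rot: [3.141, 0.0, -0.187]
contact_force: [0.9, 0.2, -0.3]
opening: 0.16
grasp_force: 26.4
```

```bash
python3 - <<'E'
from h import *
s=r.sense(); f=r.grab_frame("wrist"); cv2.imwrite("pics/w4.png",f["img"])
P=pts(f,s); print(s["eef_pos"],s["tcp_rot"],fit(P,P[...,2]<1e3,(514,88),72,50,61))
E
```

```text
[494.49093337  91.32943445 270.7124885 ] [ 3.14125661e+00  1.65027634e-04 -1.87316005e-01] ((array([515.7,  88. ]), 110.6, 82.3, np.float64(-0.187)), array([530.6,  85.5,  53.9]), 3257)
```

View pics/w4.png

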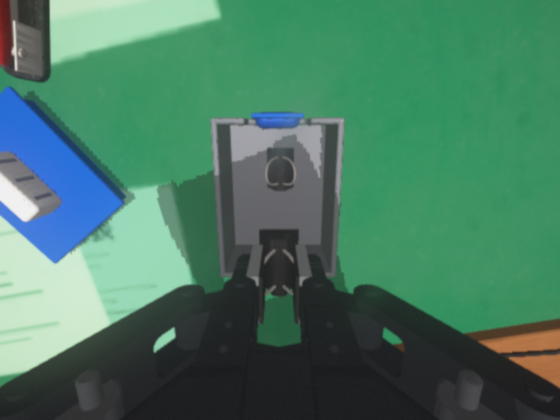

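Clip a stands upright in the box at px (280,170), and clip b hangs over the near half at (280,270). Lowering and releasing.

>>> apply_moves --deltas '[{"claw":1,"delta_pos":[0.1,0,4.0],"yaw":0},{"claw":1,"delta_pos":[0,0,3.0],"yaw":0},{"claw":1,"delta_pos":[0,0,1.2],"yaw":0},{"claw":1,"delta_pos":[0,0,0],"yaw":0},{"claw":0.3,"delta_pos":[0,0,0],"yaw":0},{"claw":0.3,"delta_pos":[0,0,0],"yaw":0},{"claw":0.3,"delta_pos":[0,0,0],"yaw":0}]'

```text
clock: 12.42
eef_pos: [496.0, 91.3, 189.4]
tcp_rot: [-3.141, -0.001, -0.188]
contact_force: [-0.5, -0.1, -0.2]
opening: 0.35
grasp_force: 0.0
```

>>> apply_moves --deltas '[{"claw":0.3,"delta_pos":[0,0,-4],"yaw":0},{"claw":0.3,"delta_pos":[0,0,-6],"yaw":0},{"claw":-0.5,"delta_pos":[0.7,-4.5,-0.6],"yaw":0},{"claw":-0.5,"delta_pos":[0.7,-4.5,-0.6],"yaw":0},{"claw":-0.5,"delta_pos":[0.7,-4.5,-0.6],"yaw":0},{"claw":-0.5,"delta_pos":[0.6,-4.5,-0.6],"yaw":0}]'

```text
clock: 13.18
eef_pos: [556.2, 264.5, 313.4]
tcp_rot: [-3.141, -0.001, -0.188]
contact_force: [0.8, -0.4, 0.1]
opening: 0.75
grasp_force: 0.0
```

>>> apply_moves --deltas '[{"claw":-0.5,"delta_pos":[0,0,0],"yaw":-0.17},{"claw":-0.5,"delta_pos":[0,0,0],"yaw":-0.17},{"claw":-0.5,"delta_pos":[0,0,0],"yaw":-0.17},{"claw":-0.5,"delta_pos":[0,0,0],"yaw":-0.17},{"claw":-0.5,"delta_pos":[0,0,0],"yaw":0},{"claw":-0.5,"delta_pos":[0,0,0],"yaw":0}]'

```text
clock: 13.92
eef_pos: [555.9, 263.0, 312.8]
tcp_rot: [-3.142, -0.0, 0.488]
contact_force: [0.2, -0.2, 0.5]
opening: 0.75
grasp_force: 0.0
```

```bash
python3 - <<'E'
from h import *
s=r.sense(); f=r.grab_frame("wrist"); cv2.imwrite("pics/w5.png",f["img"])
P=pts(f,s); print(s["eef_pos"],s["tcp_rot"],"lid",fit(P,P[...,2]<1e3,(556,263),72,20,32),"handle",fit(P,P[...,2]<1e3,(556,263),40,42,62))
E
```

```text
[555.86387531 263.03653128 312.81895059] [-3.14157769e+00 -1.07479873e-04  4.88129409e-01] lid ((array([556.3, 267.2]), 107.7, 82.2, np.float64(0.494)), array([560.1, 269.2,  23.7]), 9110) handle ((array([556.6, 267.6]), 50.0, 16.1, np.float64(0.493)), array([558. , 268. ,  49.3]), 1122)
```

View pics/w5.png

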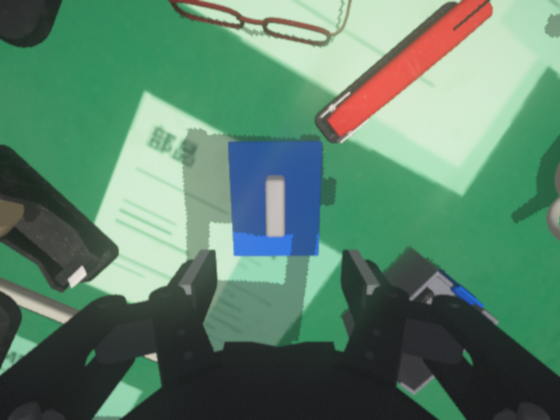

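The lid is square in view, with its handle at px (275,206), measured at (556.4,267.3) and yaw 0.493. Centring, descending and gripping.

>>> apply_moves --deltas '[{"claw":-0.5,"delta_pos":[0.25,-0.35,5],"yaw":0},{"claw":-0.5,"delta_pos":[0,0,4.3],"yaw":0},{"claw":-0.5,"delta_pos":[0,0,2.0],"yaw":0},{"claw":-0.5,"delta_pos":[0,0,0],"yaw":0},{"claw":1,"delta_pos":[0,0,0],"yaw":0},{"claw":1,"delta_pos":[0,0,0],"yaw":0},{"claw":1,"delta_pos":[0,0,0],"yaw":0},{"claw":1,"delta_pos":[0,0,0],"yaw":0}]' --grip_force 80

```text
clock: 14.98
eef_pos: [557.0, 267.6, 201.2]
tcp_rot: [3.142, -0.002, 0.492]
contact_force: [-1.4, 0.1, 6.4]
opening: 0.171
grasp_force: 78.0
```

>>> apply_moves --deltas '[{"claw":1,"delta_pos":[0,0,-3],"yaw":0},{"claw":1,"delta_pos":[0,0,-5],"yaw":0},{"claw":1,"delta_pos":[0,0,-4],"yaw":0.17},{"claw":1,"delta_pos":[0,0,0],"yaw":0.17},{"claw":1,"delta_pos":[0,0,0],"yaw":0.17},{"claw":1,"delta_pos":[0,0,0],"yaw":0.17},{"claw":1,"delta_pos":[0,0,0],"yaw":0}]'

```text
clock: 15.85
eef_pos: [556.4, 267.3, 320.2]
tcp_rot: [-3.141, -0.0, -0.187]
contact_force: [0.3, 0.3, -1.5]
opening: 0.167
grasp_force: 78.1
```

```bash
python3 - <<'E'
from h import *
s=r.sense(); f=r.grab_frame("wrist"); cv2.imwrite("pics/w6.png",f["img"]); np.savez("w6.npz",**f,**{k:s[k] for k in("eef_pos","tcp_rot")})
P=pts(f,s); e=s["eef_pos"];print(e,s["tcp_rot"])
hsv=cv2.cvtColor(f["img"],cv2.COLOR_BGR2HSV); b=(hsv[...,0]>95)&(hsv[...,0]<130)&(hsv[...,1]>100)
d=np.hypot(P[...,0]-e[0],P[...,1]-e[1])<100
z=P[...,2][b&d&(P[...,2]>40)]; print(np.percentile(z,[2,10,50,90,98]))
zm=np.median(z); q=P[b&d&(abs(P[...,2]-zm)<12)]
print("lid",fit(P,b,e[:2],90,zm-12,zm+12))
A=np.c_[q[:,:2]-e[:2],np.ones(len(q))]; print("plane",np.linalg.lstsq(A,q[:,2],rcond=None)[0])
print("box",fit(P,P[...,2]<1e3,(514,88),72,50,61))
E
```

```text
[556.42292306 267.26741499 320.20079125] [-3.14122325e+00 -4.81942343e-04 -1.87148215e-01]
[141.32623443 141.83309662 142.63985722 143.46232355 144.39514631]
lid ((array([555.8, 267. ]), 107.7, 82.1, np.float64(-0.185)), array([578.9, 262.6, 142.6]), 15806)
plane [-3.93354658e-03  1.27513323e-03  1.42742451e+02]
box ((array([514.5,  88.1]), 113.0, 84.3, np.float64(-0.189)), array([516.1,  86.8,  53.4]), 3033)
```

View pics/w6.png

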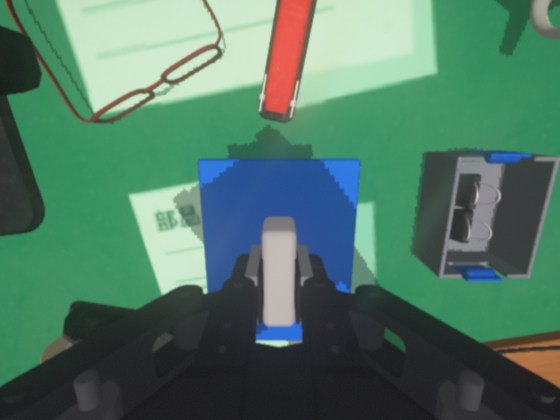

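The lid is held level and centred, 0.6 mm off the TCP, and both clips stand in the box (px (480,210)). Carrying it over the box.

>>> apply_moves --deltas '[{"claw":1,"delta_pos":[-0.2,4.6,0],"yaw":0},{"claw":1,"delta_pos":[-0.2,4.6,0],"yaw":0},{"claw":1,"delta_pos":[-0.2,4.6,0],"yaw":0},{"claw":1,"delta_pos":[-0.15,4.55,0],"yaw":0},{"claw":1,"delta_pos":[0,0,3],"yaw":0},{"claw":1,"delta_pos":[0,0,1.5],"yaw":0},{"claw":1,"delta_pos":[0,0,0],"yaw":0},{"claw":1,"delta_pos":[0,0,0],"yaw":0}]'

```text
clock: 16.9
eef_pos: [515.2, 89.0, 275.2]
tcp_rot: [-3.141, -0.001, -0.187]
contact_force: [-0.2, -0.3, -0.5]
opening: 0.17
grasp_force: 78.4
```

```bash
python3 - <<'E'
from h import *
s=r.sense(); f=r.grab_frame("wrist"); print(s["eef_pos"],s["tcp_rot"],s["contact_force"])
P=pts(f,s); e=s["eef_pos"]
print("lid",fit(P,P[...,2]<1e3,e[:2],85,90,106),"box",fit(P,P[...,2]<1e3,(514,88),90,49,61))
x=np.array([np.cos(-.187),np.sin(-.187)]); y=np.array([-x[1],x[0]]); d=np.array([515,88.4])-e[:2]
print("to go tool x,y",d@x,-d@y)
E
```

```text
[515.22409109  89.00376449 275.17779932] [-3.14136515e+00 -5.60189789e-04 -1.86572054e-01] [-0.15896402 -0.26270366 -0.4875844 ]
lid ((array([514.7,  88.7]), 107.7, 82.5, np.float64(-0.184)), array([537.7,  84.5,  97.7]), 16053) box ((array([566.6,  78.1]), 81.4, 7.2, np.float64(1.384)), array([566.3,  78.4,  53.6]), 948)
to go tool x,y -0.10793728947558391 0.6348999317701286
```

>>> apply_moves --deltas '[{"claw":1,"delta_pos":[0,0.07,0.8],"yaw":0},{"claw":1,"delta_pos":[0,0,0.8],"yaw":0},{"claw":1,"delta_pos":[0,0,0.5],"yaw":0},{"claw":1,"delta_pos":[0,0,0],"yaw":0}]'

```text
clock: 17.45
eef_pos: [514.4, 87.7, 253.1]
tcp_rot: [3.141, 0.001, -0.188]
contact_force: [0.8, 0.3, -1.7]
opening: 0.169
grasp_force: 78.4
```

The skirt is about 3 mm into the mouth without any force. Pressing slowly.

>>> apply_moves --deltas '[{"claw":1,"delta_pos":[0,0,0.2],"yaw":0},{"claw":1,"delta_pos":[0,0,0.2],"yaw":0},{"claw":1,"delta_pos":[0,0,0.2],"yaw":0},{"claw":1,"delta_pos":[0,0,0],"yaw":0}]'

```text
clock: 17.95
eef_pos: [515.1, 87.9, 248.5]
tcp_rot: [-3.141, -0.001, -0.188]
contact_force: [-1.5, 1.2, 6.9]
opening: 0.167
grasp_force: 79.6
```

>>> apply_moves --deltas '[{"claw":1,"delta_pos":[0,0,0.15],"yaw":0},{"claw":1,"delta_pos":[0,0,0.15],"yaw":0},{"claw":1,"delta_pos":[0,0,0],"yaw":0}]'

```text
clock: 18.32
eef_pos: [515.1, 87.9, 245.5]
tcp_rot: [-3.141, -0.001, -0.188]
contact_force: [-1.0, 1.0, 6.1]
opening: 0.167
grasp_force: 79.3
```

>>> apply_moves --deltas '[{"claw":1,"delta_pos":[0,0,0.2],"yaw":0},{"claw":1,"delta_pos":[0,0,0.2],"yaw":0},{"claw":1,"delta_pos":[0,0,0],"yaw":0}]'

```text
clock: 18.7
eef_pos: [514.7, 87.8, 240.4]
tcp_rot: [-3.141, -0.0, -0.188]
contact_force: [0.7, 1.3, -4.2]
opening: 0.166
grasp_force: 78.0
```

>>> apply_moves --deltas '[{"claw":1,"delta_pos":[0,0,0.2],"yaw":0},{"claw":1,"delta_pos":[0,0,0.2],"yaw":0},{"claw":1,"delta_pos":[0,0,0.1],"yaw":0},{"claw":1,"delta_pos":[0,0,0],"yaw":0},{"claw":1,"delta_pos":[0,0,0],"yaw":0}]'

```text
clock: 19.32
eef_pos: [514.7, 87.7, 236.5]
tcp_rot: [3.142, 0.0, -0.188]
contact_force: [-1.9, -0.9, 12.2]
opening: 0.172
grasp_force: 80.6
```

```bash
python3 - <<'E'
from h import *
s=r.sense(); f=r.grab_frame("wrist"); s2=r.sense(); print(s["eef_pos"],s["contact_force"],s2["contact_force"],s2["wrist_torque"])
P=pts(f,s); e=s["eef_pos"]; hsv=cv2.cvtColor(f["img"],cv2.COLOR_BGR2HSV); b=(hsv[...,0]>95)&(hsv[...,0]<130)&(hsv[...,1]>100)
print("lid",fit(P,b,e[:2],85,48,72))
m=b&(abs(P[...,2]-59)<10)&(np.hypot(P[...,0]-e[0],P[...,1]-e[1])<75); q=P[m]
x=np.array([np.cos(-.187),np.sin(-.187)]);y=np.array([-x[1],x[0]]);L=(q[:,:2]-e[:2])
print("slopes x,y, z0",np.linalg.lstsq(np.c_[L@x,L@y,np.ones(len(L))],q[:,2],rcond=None)[0])
g=r.grab_frame("side"); cv2.imwrite("pics/s7.png",cv2.resize(g["img"][150:270,190:350],None,fx=5,fy=5,interpolation=cv2.INTER_CUBIC))
E
```

```text
[514.68131688  87.70083011 236.54955335] [-1.89577987 -0.85325877 12.20325488] [-2.72231709 -1.36997704 12.09324677] [-0.08704299  0.74697358  0.03149625]
lid ((array([515.4,  87.3]), 112.2, 82.1, np.float64(-0.192)), array([537.8,  83. ,  58.8]), 16450)
slopes x,y, z0 [-1.59399529e-02  4.81705047e-05  5.91404647e+01]
```

View pics/s7.png

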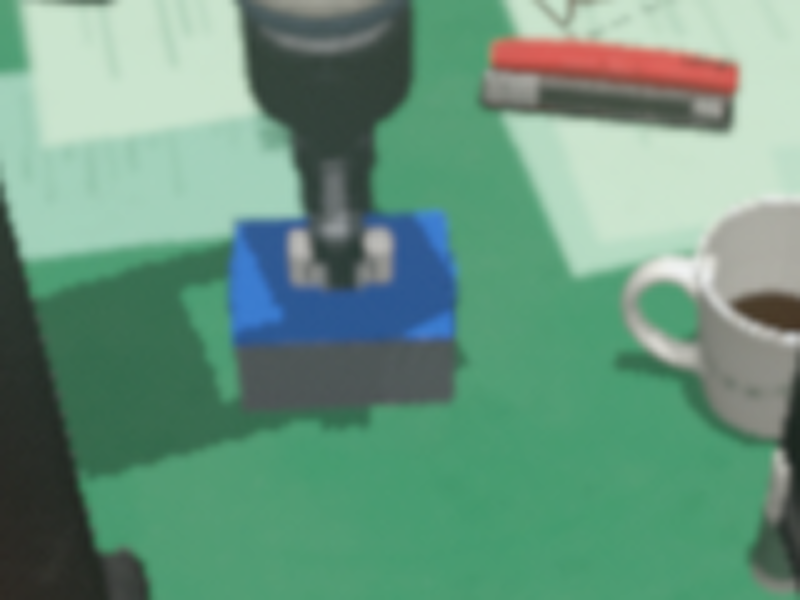

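```bash
python3 - <<'E'
from h import *
s=r.sense(); f=r.grab_frame("wrist"); P=pts(f,s); e=s["eef_pos"]; hsv=cv2.cvtColor(f["img"],cv2.COLOR_BGR2HSV); b=(hsv[...,0]>95)&(hsv[...,0]<130)&(hsv[...,1]>100)
x=np.array([np.cos(-.187),np.sin(-.187)]);y=np.array([-x[1],x[0]])
def an(P,b,e,zc):
    L=P[...,:2]-e[:2]; X=L@x;Y=L@y; m=b&(abs(X)<48)&(abs(Y)<38)&(abs(P[...,2]-zc)<6)
    print(np.linalg.lstsq(np.c_[X[m],Y[m],np.ones(m.sum())],P[m][:,2],rcond=None)[0])
    for lo in range(-50,50,12):
        k=m&(X>lo)&(X<lo+12)
        if k.sum()>20: print(lo,k.sum(),np.median(P[k][:,2]).round(2))
an(P,b,e,59)
w=dict(np.load("w6.npz")); Pw=pts(w,w); h=cv2.cvtColor(w["img"],cv2.COLOR_BGR2HSV); an(Pw,(h[...,0]>95)&(h[...,0]<130)&(h[...,1]>100),w["eef_pos"],142.6)
print(s["contact_force"],s["wrist_torque"],s["tcp_rot"])
E
```

```text
[-8.58967672e-03  4.78265637e-04  5.91264282e+01]
-50 305 59.55
-26 234 59.19
-14 870 59.22
-2 1614 59.08
10 2343 58.98
22 3179 58.87
34 3437 58.78
46 602 58.74
[-2.94651353e-03  4.51056509e-04  1.42711542e+02]
-50 284 142.89
-26 232 142.77
-14 866 142.74
-2 1608 142.68
10 2320 142.67
22 3196 142.62
34 3453 142.6
46 599 142.56
[-2.23843861 -1.13259193 11.94922565] [-0.11705287  0.60967345 -0.03999824] [ 3.14155666e+00  4.85617750e-06 -1.88227512e-01]
```

The lid sits within about 0.5 mm of flush, with the near end slightly high. Pressing harder to seat it.

>>> apply_moves --deltas '[{"claw":1,"delta_pos":[-0.05,0,0.15],"yaw":0},{"claw":1,"delta_pos":[0,0,0.15],"yaw":0},{"claw":1,"delta_pos":[0,0,0],"yaw":0},{"claw":1,"delta_pos":[0,0,0],"yaw":0}]'

```text
clock: 19.98
eef_pos: [514.5, 87.7, 236.2]
tcp_rot: [-3.141, -0.001, -0.188]
contact_force: [-13.1, -3.3, 48.3]
opening: 0.172
grasp_force: 85.7
```

>>> apply_moves --deltas '[{"claw":1,"delta_pos":[0,0,-0.2],"yaw":0},{"claw":1,"delta_pos":[0,0,-0.1],"yaw":0},{"claw":1,"delta_pos":[0,0,0],"yaw":0},{"claw":1,"delta_pos":[0,0,0],"yaw":0}]'

```text
clock: 20.48
eef_pos: [514.5, 87.8, 236.6]
tcp_rot: [-3.142, -0.001, -0.188]
contact_force: [-0.3, -1.8, 11.2]
opening: 0.172
grasp_force: 80.1
```

```bash
python3 - <<'E'
from h import *
s=r.sense(); f=r.grab_frame("wrist"); P=pts(f,s); e=s["eef_pos"]; hsv=cv2.cvtColor(f["img"],cv2.COLOR_BGR2HSV); b=(hsv[...,0]>95)&(hsv[...,0]<130)&(hsv[...,1]>100)
x=np.array([np.cos(-.187),np.sin(-.187)]);y=np.array([-x[1],x[0]])
L=P[...,:2]-e[:2]; X=L@x;Y=L@y; m=b&(abs(X)<48)&(abs(Y)<38)&(abs(P[...,2]-59)<6)
print(np.linalg.lstsq(np.c_[X[m],Y[m],np.ones(m.sum())],P[m][:,2],rcond=None)[0])
print(s["contact_force"],s["wrist_torque"],s["tcp_rot"])
E
```

```text
[-9.07139186e-03 -6.69307259e-06  5.91263654e+01]
[-0.30041096 -1.82295583 11.22772548] [-0.21658715  0.43657952  0.03014216] [-3.14151651e+00 -8.63541462e-04 -1.88098801e-01]
```

```bash
python3 - <<'E'
from h import *
x=np.array([np.cos(-.187),np.sin(-.187)]);y=np.array([-x[1],x[0]]); c=np.array([514.5,88.])
def an(n,P,m0,zc,c=c):
    L=P[...,:2]-c; X=L@x;Y=L@y; m=m0&(abs(X)<56)&(abs(Y)<43)&(abs(P[...,2]-zc)<4)
    print(n,m.sum(),np.linalg.lstsq(np.c_[X[m],Y[m],np.ones(m.sum())],P[m][:,2],rcond=None)[0].round(4),[np.median(P[m&(X>a)&(X<b)][:,2]).round(2) for a,b in((-52,-35),(35,52))])
w=dict(np.load("w1.npz")); Pw=pts(w,w); an("w1 rim",Pw,Pw[...,2]<99,54)
w=dict(np.load("w6.npz")); Pw=pts(w,w); an("w6 rim",Pw,Pw[...,2]<99,54)
for n in("side","top"):
    f=dict(np.load(n+"0.npz")); P=pts(f); an(n+" rim before",P,P[...,2]<99,54); 
    an(n+" desk around lid",P,P[...,2]<99,2,c+[0,-85])
    f=r.grab_frame(n); P=pts(f); h=cv2.cvtColor(f["img"],cv2.COLOR_BGR2HSV); an(n+" lid now",P,(h[...,0]>95)&(h[...,0]<130)&(h[...,1]>100),59)
E
```

```text
w1 rim 1378 [-2.00000e-03 -6.00000e-04  5.36219e+01] [np.float64(53.73), np.float64(53.37)]
w6 rim 2992 [1.80000e-03 1.20000e-03 5.33798e+01] [np.float64(53.31), np.float64(53.51)]
side rim before 284 [5.00000e-04 3.10000e-03 5.38189e+01] [np.float64(53.78), np.float64(53.85)]
side desk around lid 1207 [1.4000e-03 1.9000e-03 2.3972e+00] [np.float64(2.26), np.float64(2.47)]
side lid now 804 [-8.70000e-03  1.00000e-03  5.95047e+01] [np.float64(59.97), np.float64(59.29)]
top rim before 185 [-7.40000e-03 -2.70000e-03  5.41149e+01] [np.float64(54.1), np.float64(53.41)]
top desk around lid 1011 [-1.4000e-03 -5.0000e-04  1.9725e+00] [np.float64(1.95), np.float64(1.93)]
top lid now 10 [4.05000e-02 3.77000e-02 5.79506e+01] [np.float64(nan), np.float64(58.2)]
  return _methods._mean(a, axis=axis, dtype=dtype,
  ret = ret.dtype.type(ret / rcount)
```

The side camera agrees that the near end is about 0.8 mm high. Easing the grip so the lid can level itself under the press.

>>> apply_moves --deltas '[{"claw":0.5,"delta_pos":[0,0,-0.1],"yaw":0},{"claw":0.5,"delta_pos":[0,0,0],"yaw":0},{"claw":0.5,"delta_pos":[0,0,0],"yaw":0}]' --grip_force 25

```text
clock: 21.0
eef_pos: [514.0, 87.8, 236.5]
tcp_rot: [3.141, 0.001, -0.188]
contact_force: [-0.1, 0.9, -0.9]
opening: 0.248
grasp_force: 0.0
```

```bash
cat > tilt.py <<'E'
from h import *
x=np.array([np.cos(-.187),np.sin(-.187)]);y=np.array([-x[1],x[0]]); c=np.array([514.5,88.])
for n in("side","wrist"):
    s=r.sense(); f=r.grab_frame(n); P=pts(f,s); h=cv2.cvtColor(f["img"],cv2.COLOR_BGR2HSV)
    L=P[...,:2]-c; X=L@x;Y=L@y; m=(h[...,0]>95)&(h[...,0]<130)&(h[...,1]>100)&(abs(X)<50)&(abs(Y)<39)&(abs(P[...,2]-59)<6)
    print(n,m.sum(),np.linalg.lstsq(np.c_[X[m],Y[m],np.ones(m.sum())],P[m][:,2],rcond=None)[0].round(4))
print(s["eef_pos"],s["contact_force"],s["wrist_torque"],s["opening"])
E
python3 tilt.py
```

```text
side 672 [-8.70000e-03  5.60000e-03  5.97235e+01]
wrist 14050 [-1.0700e-02  6.0000e-04  5.9241e+01]
[514.05842627  87.84848021 236.49135916] [-0.53894668 -0.57388913  0.01729778] [-0.04607744 -0.06141326 -0.02870646] 0.2504115803542335
```

Released, the tilt remains: the near end is about 0.8 mm proud, so its catch is probably not fully home. I'll press the handle top towards the near end with the fingers shut.

>>> apply_moves --deltas '[{"claw":0.2,"delta_pos":[0,0,0],"yaw":0},{"claw":0.2,"delta_pos":[0,0,-3.5],"yaw":0},{"claw":1,"delta_pos":[-1.6,0,0],"yaw":0},{"claw":1,"delta_pos":[0,0,0],"yaw":0},{"claw":1,"delta_pos":[0,0,0],"yaw":0},{"claw":1,"delta_pos":[0,0,0.8],"yaw":0},{"claw":1,"delta_pos":[0,0,0.4],"yaw":0},{"claw":1,"delta_pos":[0,0,0],"yaw":0}]'

```text
clock: 22.1
eef_pos: [498.4, 90.8, 259.2]
tcp_rot: [3.141, 0.001, -0.188]
contact_force: [-1.0, -0.4, 1.2]
opening: 0.001
grasp_force: 0.8
```

>>> apply_moves --deltas '[{"claw":1,"delta_pos":[0,0,0.15],"yaw":0},{"claw":1,"delta_pos":[0,0,0.1],"yaw":0},{"claw":1,"delta_pos":[0,0,0],"yaw":0},{"claw":1,"delta_pos":[0,0,0],"yaw":0}]'

```text
clock: 22.6
eef_pos: [498.3, 90.8, 258.7]
tcp_rot: [3.141, 0.001, -0.188]
contact_force: [-10.0, -0.5, 30.2]
opening: 0.001
grasp_force: 15.1
```

```bash
python3 tilt.py
```

```text
side 684 [-6.90000e-03  3.40000e-03  5.95058e+01]
wrist 16041 [-7.3000e-03 -0.0000e+00  5.8974e+01]
[498.29017542  90.80170294 258.69431819] [-9.32325211 -1.58074041 29.97484866] [-0.2839659   1.76225835 -0.00468063] 0.0021978195237280207
```

```bash
python3 - <<'E'
from h import *
f=dict(np.load("side0.npz")); P=pts(f); h=cv2.cvtColor(f["img"],cv2.COLOR_BGR2HSV)
c=np.array([556.5,266.5]); L=P[...,:2]-c
x=np.array([np.cos(.49),np.sin(.49)]);y=np.array([-x[1],x[0]])
m=(h[...,0]>95)&(h[...,0]<130)&(h[...,1]>100)&(abs(L@x)<50)&(abs(L@y)<38)&(abs(P[...,2]-24)<5)
x=np.array([np.cos(-.187),np.sin(-.187)]);y=np.array([-x[1],x[0]])
print(m.sum(),np.linalg.lstsq(np.c_[(L@x)[m],(L@y)[m],np.ones(m.sum())],P[m][:,2],rcond=None)[0])
E
```

```text
453 [-4.66374184e-03  3.35690256e-03  2.45018815e+01]
```

After correcting for each camera's own slope bias, about 0.2–0.4 mm of tilt remains, so the lid is seated. Regripping the handle centrally for the final press.

>>> apply_moves --deltas '[{"claw":1,"delta_pos":[0,0,-1.9],"yaw":0},{"claw":0.2,"delta_pos":[1.6,0,0],"yaw":0},{"claw":0.2,"delta_pos":[0,0,0],"yaw":0},{"claw":0.2,"delta_pos":[0,0,2.0],"yaw":0},{"claw":0.2,"delta_pos":[0,0,1.8],"yaw":0},{"claw":0.2,"delta_pos":[0,0,0],"yaw":0}]'

```text
clock: 23.45
eef_pos: [513.3, 87.6, 236.3]
tcp_rot: [3.14, 0.004, -0.188]
contact_force: [-0.6, 0.4, 0.2]
opening: 0.398
grasp_force: 0.0
```

```bash
python3 tilt.py
```

```text
side 649 [-7.5000e-03  5.9000e-03  5.9745e+01]
wrist 15399 [-1.06000e-02  5.00000e-04  5.92435e+01]
[513.77633955  87.74648584 237.19442769] [-0.18099582 -0.19784878  1.1254529 ] [-0.00947012 -0.00966306 -0.0168196 ] 0.3990321506994381
```

```bash
python3 - <<'E'
from h import *
s=r.sense(); f=r.grab_frame("wrist"); P=pts(f,s); h=cv2.cvtColor(f["img"],cv2.COLOR_BGR2HSV); b=(h[...,0]>95)&(h[...,0]<130)&(h[...,1]>100)
x=np.array([np.cos(-.187),np.sin(-.187)]);y=np.array([-x[1],x[0]]); L=P[...,:2]-[514.45,88.05]; X=L@x;Y=L@y
m=b&(P[...,2]>57.3)&(P[...,2]<63); print("lid",fit(P,b,(514.5,88),75,57.3,63),[np.percentile(v[m],[.2,99.8]).round(1) for v in(X,Y)])
k=(abs(X)>54.3)&(abs(X)<62)&(abs(Y)<41)&(P[...,2]>40)&(P[...,2]<57)
for sg in(-1,1):
    q=k&(X*sg>0); print(sg,q.sum(),P[q][:,2].mean() if q.any() else 0, (np.percentile(X[q],[2,98]),np.percentile(Y[q],[2,98])) if q.any() else 0)
img=f["img"]; cv2.imwrite("pics/w8.png",img)
g=r.grab_frame("side")["img"]; cv2.imwrite("pics/s8.png",cv2.resize(g[180:250,225:295],(700,700),interpolation=cv2.INTER_CUBIC)[:600])
E
```

```text
lid ((array([514.7,  87.4]), 111.2, 82.0, np.float64(-0.19)), array([529.6,  84.6,  59.1]), 17341) [array([-54.4,  53. ]), array([-41.,  40.])]
-1 0 0 0
1 426 53.02352581495722 (array([54.32203754, 57.25532903]), array([-14.67405204,  14.92370339]))
```

View pics/w8.png

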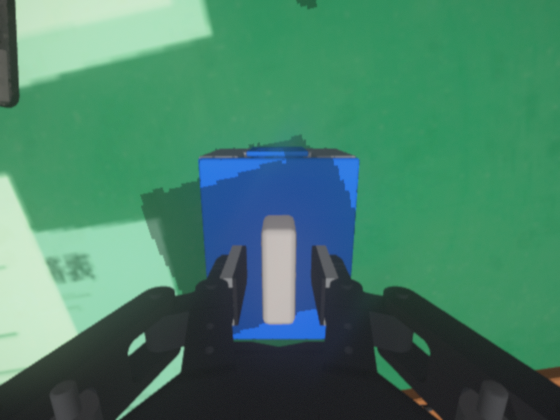

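The lid sits about 0.7–1 mm towards the near catch, which fits the raised near end. Regripping, nudging it +x and pressing.

>>> apply_moves --deltas '[{"claw":1,"delta_pos":[0.05,0,0],"yaw":0},{"claw":1,"delta_pos":[0,0,0],"yaw":0},{"claw":1,"delta_pos":[0,0,0],"yaw":0},{"claw":1,"delta_pos":[0.15,0,0],"yaw":0},{"claw":1,"delta_pos":[0,0,0.1],"yaw":0},{"claw":1,"delta_pos":[0,0,0.1],"yaw":0},{"claw":1,"delta_pos":[0,0,0],"yaw":0}]' --grip_force 60

```text
clock: 24.52
eef_pos: [515.5, 87.7, 238.7]
tcp_rot: [-3.141, 0.001, -0.189]
contact_force: [-15.7, 1.4, 37.2]
opening: 0.173
grasp_force: 63.3
```

```bash
python3 tilt.py
```

```text
side 702 [-8.80000e-03  5.10000e-03  5.94364e+01]
wrist 13350 [-8.60000e-03  6.00000e-04  5.90331e+01]
[515.46790371  87.7616726  238.65825554] [-13.87957449   2.10930438  37.16604121] [0.21114936 2.20716122 0.04225516] 0.17030014900672905
```

At both ends the height is within about 0.5 mm of the rim. The resistance peaked and then fell below zero at 240 mm, which means both catches snapped. Easing to a clean 10 N vertical press.

>>> apply_moves --deltas '[{"claw":1,"delta_pos":[-0.1,0,-0.2],"yaw":0},{"claw":1,"delta_pos":[0,0,0],"yaw":0},{"claw":1,"delta_pos":[0,0,0],"yaw":0},{"claw":1,"delta_pos":[0,0,0],"yaw":0}]'

```text
clock: 25.12
eef_pos: [515.3, 87.8, 238.9]
tcp_rot: [-3.141, -0.0, -0.188]
contact_force: [-3.8, 0.5, 12.6]
opening: 0.168
grasp_force: 60.6
```

```bash
python3 tilt.py
```

```text
side 696 [-1.04000e-02  4.90000e-03  5.97168e+01]
wrist 13309 [-1.0000e-02  3.0000e-04  5.9162e+01]
[515.30638758  87.73795468 238.84871894] [-3.41696069  0.58031385 11.29585864] [0.06327296 0.56624502 0.03596053] 0.17390588663534146
```

```bash
python3 - <<'E'
from h import *
x=np.array([np.cos(-.187),np.sin(-.187)]);y=np.array([-x[1],x[0]])
for n in("side","top"):
  for t,f in(("before",dict(np.load(n+"0.npz"))),("now",r.grab_frame(n))):
    P=pts(f); h=cv2.cvtColor(f["img"],cv2.COLOR_BGR2HSV); b=(h[...,0]>95)&(h[...,0]<130)&(h[...,1]>90)
    L=P[...,:2]-[514.45,88.05];X=L@x;Y=L@y
    for sg in(-1,1):
        m=b&(X*sg>48)&(X*sg<68)&(abs(Y)<22)&(P[...,2]>25)&(P[...,2]<57)
        if m.sum()>3: v,u=np.nonzero(m); print(n,t,sg,m.sum(),"X",np.percentile(X[m],[5,50,95]).round(1),"Y",np.percentile(Y[m],[5,95]).round(1),"Z",np.percentile(P[m][:,2],[5,50,95]).round(1),"u",u.min(),u.max(),"v",v.min(),v.max())
E
```

```text
side before -1 31 X [-54.8 -52.4 -49.7] Y [-13.3  18.8] Z [46.4 51.8 56.1] u 236 239 v 202 212
side before 1 32 X [48.3 52.7 55.8] Y [-12.   12.1] Z [48.5 52.9 56.5] u 277 280 v 200 210
side now 1 14 X [53.6 54.7 55.9] Y [-15.3  12.5] Z [37.3 55.  56.7] u 279 280 v 200 214
top before -1 40 X [-56.8 -54.1 -49.1] Y [-16.  10.] Z [33.7 51.7 55.1] u 250 262 v 235 239
top before 1 36 X [48.5 52.2 55.6] Y [-17.4  10.6] Z [30.1 51.  56.5] u 260 270 v 197 202
```

Released, the lid stayed down, so both catches hold it. It is still under an 11–12 N press, so I'm handing in.

```bash
python3 -c "
from rig import r
s=r.sense(); print(s['contact_force'],s['grasp_force'],s['clock']); print(r.sign_off())"
```

```text
[-3.39863853 -0.70379008 12.13662973] 60.55506348609924 25.325
the job is handed in; nothing more can be done
None
```

I put both clips in the box, pressed the lid on until the resistance dropped, and handed the job in at 25.3 s with the lid gripped and still pressed down at about 12 N. The lid stayed down when briefly released, so both catches seem to have snapped, though I never saw the near one; that end still measures roughly 0.5 mm high, and the mug, glue stick and stapler were not touched.

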